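Slide the sugar tray past its spring catch

ROBOT

A 7-joint arm with a two-finger parallel gripper is mounted at the origin on the work surface. World frame = base frame: x ahead of the robot, y to its left, z up, the work surface at z = 0. Lengths are in mm, angles in degrees, forces in N, time in s.
With the tool pointing down it reaches from about 400 to 900 mm from the base axis. Payload 5.5 kg.
Tool frame: the origin (TCP) lies midway between the tips of the shut fingers; the grasp point (between the pads) lies manip.grip_depth behind it (manip.grip_depth is the distance from the TCP to the grasp point, in mm); z points along the fingers, y is the line along which they close (so a half turn about z gives the same grasp; the last joint's range is limited). The gripper opens to 92 mm and grips with 3 to 60 N. Pads are 19 mm wide; open, the fingers measure 130 mm over their backs; the gripper's body (75 mm by 190 mm) begins 47 mm behind the grasp point.
Start: joints at [91.456, 28.699, -24.465, 88.831, 12.651, 65.22, -12.049], TCP at [153.151, -631.7, 226.729] pointing down, gripper open.
Joint ranges: [-164.97, 164.97], [-17.58, 116.51], [-87.97, 89.64], [11.32, 138.91], [-80.73, 260.73], [10.89, 115.49], [-147.41, 147.41]. Speed limits (degrees/s): [147.25, 147.25, 180, 180, 180, 180, 180].

INTERFACE

Orientations are given as a 3x3 rotation matrix whose columns are the frame's x, y, z axes.
In Python, from plant import manip gives the robot as it stands.
- The arm moves only by the tool arm_command, never from a script. Its argument "steps" is text: rows parted by semicolons, each of 4 numbers parted by spaces: the shift along the tool's x, y, z in units of 20 cm (1.0 is 20 cm), then the turn about the tool's z in units of 180 degrees (1.0 is 180 degrees). In form: dx dy dz yaw; .... A call has 1 to 12 rows; each row is the pose to reach, as a shift and turn from the pose commanded when the call began, along the tool's axes at that moment, turning the shorter way round; what a row does not reach only later rows make up. A row lasts 1/12 s, in which the tool goes at most 41.7 mm and 7.16 degrees, less where a joint would pass 70% of its speed; a pose out of reach is approached as far as the arm can. A call with a number of a shift or a turn outside -1 to 1 is refused whole. A call with a gripper value outside its range is refused whole. "grip" is the opening, from 0 (shut) to 1 (fully open), set as the call begins (left out, the last holds). The fingers move at their own pace and stop on an object; "force" is the grip in N (left out, the last holds). Time passes only in rows, so rows that repeat a pose let the fingers close. It gives the time, the measured TCP pose, the force, the opening and the grip force at its end, in the units of the state.
- manip.observe(): the state, without advancing time (a new reading comes with each control period).
- manip.capture(name): name is "scene" or "side" or "wrist"; returns the picture (384x512x3 uint8, red, green, blue); there is no depth.
- manip.get_calibration(name): a dict with "mtx" (3x3 intrinsics, pixels), "extrinsics" (4x4, takes a point from world to camera coordinates); the wrist camera has in their place "mount" (4x4, takes a point from camera to tool coordinates, whose origin is the TCP and whose axes are the flange's). Camera axes: x right, y down, z forward; pixel columns grow to the right and rows downward; lengths in mm; the calibration is good to about 2 mm. The wrist camera is an equidistant fisheye: a pixel r from the principal point sees the ray r / f radians off the axis. A picture is of the moment at which its call begins: read the wrist's pose just before it. get_calibration takes no time and is no camera call.
- manip.job_done(): hands the job in; it is judged then, once.
The state is a dict: "time": time; "qpos": joint angles; "joint_vel": joint speeds; "tau": joint torques, N m; "eef_pos": TCP position; "ee_rot": TCP orientation; "contact_force": force on the tool from outside, world axes, zero at the start; "moment": the same for the moment, N m; "width": opening from 0.0 (shut) to 1.0 (fully open); "grip_force": force on a finger pad.
Only numpy, scipy, OpenCV 4.12 (cv2) and the standard library are available. Lean on these libraries where they do the work, as an engineer would, in place of code of your own. Each camera call takes 0.05 s, during which the arm holds its last target. There are 200 camera calls.

TASK

Bring the sugar tray of the tea station to its serving place: press the long steel pedal down with a fingertip and, keeping it down so that its tooth is out of the way, push the tray by its wing along the rails, towards the robot's left, past the tooth until it is fully home against the end stop. Then let go so that the pedal springs back up and its tooth stands behind the wing. Only press and push: do not lift or tip the tray, do not disturb the glass, the bottle or the shaker, and finish touching nothing.

Things in the scene. Friction and masses are not known exactly. Their poses are not given: they have to be found in the camera images.
- station: Fixed low wooden board with two aluminium rails (x = -45 and 45 mm, tops 30 mm above the counter) between which the tray slides. Origin on the counter; y axis = slide direction (tray goes to +y), x away from the pedal, z up. End stop: 38 mm high block, face at y = 146 mm; start stop's face at y = -210 mm. Steel pedal plate at x = -112 to -51, y = -200 to 150 mm; 28 mm high cheeks beyond its ends.
- tray: Loose slippery white tray of sugar cubes and sachet boxes, 80 (x) by 170 (y) by 42 mm, about 0.45 kg, standing 12 mm above the counter between the rails with 2 mm play at each side. Origin: centre of its underside; axes parallel to the station's. A wing sticks out from its pedal side over the pedal. Home against the end stop, the origin is at y = 61 mm of the station.
- wing (a point): Point on the wing's upper face, over the pedal, 85 mm from the tray's middle line. The wing is a bar 20 mm long in the slide direction (10 mm either side of this point), underside 34 mm and top 54 mm above the counter, reaching from the tray out to x = -112 mm of the station. Push on its rear (-y) face. Home, this point is at y = 61 mm of the station.
- catch (a joint): Travel of the spring pedal, m: 0 up (rest), 0.014 fully down on its stop. The whole 61 by 350 mm plate goes straight down wherever it is pressed; about 3 N to start, 9 N fully down; it springs back by itself. Up, its tooth blocks the wing; the wing passes when the travel exceeds about 0.008.
- pedal_top (a point): Point on the pedal plate's upper face, moving with it: x = -88, y = 0 mm of the station, 30 mm above the counter when up, 16 mm fully down. It lies mid-way across the finger lane, the 49 mm wide part of the plate (x = -112 to -63 mm) free for a finger along its whole length, under the wing and beside the tooth.
- tooth (a point): Middle of the upper face of the tooth, a dark steel block 12 (x) by 10 (y) mm, 12 mm high, fixed on the pedal plate at its rail side (x = -57, y = 35 mm of the station). It goes down with the pedal; its top is 42 mm above the counter when up.
- glass: Loose drinking glass, 66 mm wide, 110 mm high, origin under its centre. Bystander.
- bottle: Loose clear water bottle with a screw cap, 64 mm wide, 210 mm high, origin under its centre. Bystander.
- shaker: Loose steel pepper shaker, 40 mm wide, 80 mm high, origin under its centre. Bystander.
There are look-alikes about, which are no part of the job. Several things have the shape of the tray; the one meant has the colours described above.

How it is judged (in metres and radians):
On the way, in this order (a step that is already met when the one before it is completed fails the run):
1. the pedal is pressed down while the wing is still before the tooth (value of joint catch above 0.008 m and y of wing in the frame of station below 0.023 m), for 0.1 s.
2. the wing passes over the tooth while the pedal is held down (value of joint catch above 0.009 m and y of wing in the frame of station between 0.027 and 0.043 m).
3. the pedal is up again with the wing beyond the tooth (value of joint catch below 0.002 m and y of wing in the frame of station above 0.049 m), for 0.1 s.
At the end, for the whole second after the job is handed in: The tray lies flat between the rails within 9 mm of the end stop, at rest, with the pedal fully up (within 2 mm) and its tooth behind the wing (y of tray in the frame of station between 0.052 and 0.066 m and z of tray in the frame of station below 0.016 m and angle between tray's own z axis and vertical below 0.05 rad and linear speed of tray below 0.01 m/s and value of joint catch below 0.002 m); the robot touches nothing.
It fails at once if the tray is lifted (more than 10 mm) (z of tray in the frame of station above 0.022 m).
It fails at once if the tray is tipped (more than about 9 degrees) (angle between tray's own z axis and vertical above 0.15 rad).
It fails at once if the glass is moved more than 20 mm (distance of glass from where it was at the start of the episode above 0.02 m).
It fails at once if the bottle is moved more than 20 mm (distance of bottle from where it was at the start of the episode above 0.02 m).
It fails at once if the shaker is moved more than 20 mm (distance of shaker from where it was at the start of the episode above 0.02 m).
It also fails if it takes over 42 s, if anything falls off the work surface, if the arm or the gripper's body presses on something with over 40 N, if the wrist force passes 120 N, or if a joint passes its speed limit or range.

## Working session

There is one attempt and no reset: what is moved stays moved. The work goes in short steps, Python scripts to look and compute and a tool call to move; the robot and the scene stay as the last step left them, time stands still between calls to the robot, and variables do not carry over. Pictures are saved under pics/ and viewed, at most 10 in all, crops included, and the job is handed in when it is done.

Besides the shell and the picture viewer there is one more tool, called after "Request:" in YAML: its name, and indented under it one key for each argument. arm_command: Moves the arm, as the interface text tells. Its arguments: {"type":"object","properties":{"steps":{"type":"string"},"grip":{"type":"number"},"force":{"type":"number"}},"required":["steps"]}

```bash
mkdir -p pics; ls; python3 - <<'E'
from plant import manip
import cv2,numpy as np
np.set_printoptions(precision=3,suppress=True)
s=manip.observe(); print(s['time'],s['eef_pos'],s['ee_rot'],s['width'],manip.grip_depth)
for n in('scene','side','wrist'):
    im=manip.capture(n); cv2.imwrite(f'pics/{n}0.png',im[:,:,::-1])
    print(n,manip.get_calibration(n))
E
```

```text
pics
0.0 [ 152.865 -631.034  225.663] [[ 0.972  0.236 -0.   ]
 [ 0.236 -0.972  0.002]
 [ 0.    -0.002 -1.   ]] 0.9996336467695429 18.8
scene {'mtx': array([[379.959,   0.   , 257.845],
       [  0.   , 379.959, 190.111],
       [  0.   ,   0.   ,   1.   ]]), 'extrinsics': array([[   0.809,    0.588,   -0.012, -394.964],
       [   0.481,   -0.673,   -0.561, -202.631],
       [  -0.338,    0.448,   -0.828, 1377.447],
       [   0.   ,    0.   ,    0.   ,    1.   ]])}
side {'mtx': array([[427.142,   0.   , 254.421],
       [  0.   , 427.142, 192.015],
       [  0.   ,   0.   ,   1.   ]]), 'extrinsics': array([[  -0.887,   -0.461,    0.02 ,  462.374],
       [  -0.342,    0.628,   -0.699,  221.102],
       [   0.31 ,   -0.627,   -0.715, 1161.291],
       [   0.   ,    0.   ,    0.   ,    1.   ]])}
wrist {'mtx': array([[297.319,   0.   , 261.09 ],
       [  0.   , 297.319, 191.198],
       [  0.   ,   0.   ,   1.   ]]), 'mount': array([[   0.001,   -0.958,   -0.285,   76.692],
       [   1.   ,    0.   ,    0.001,    0.134],
       [  -0.   ,   -0.285,    0.958, -157.2  ],
       [   0.   ,    0.   ,    0.   ,    1.   ]])}
```

View pics/scene0.png

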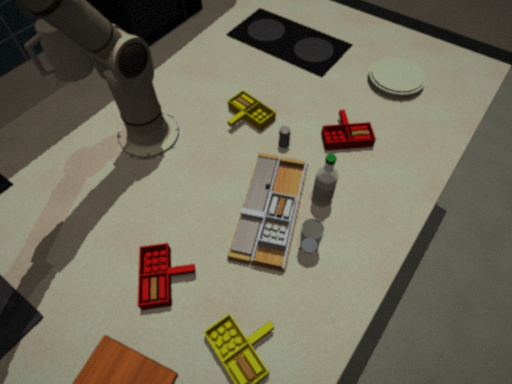

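View pics/side0.png

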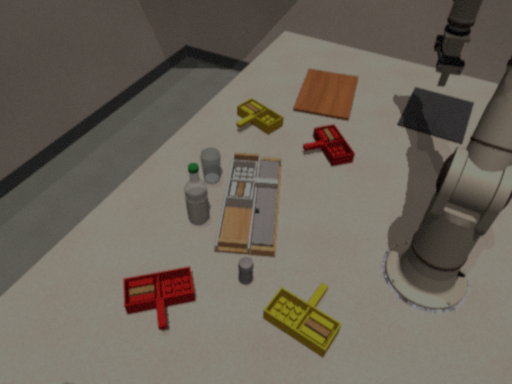

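Scene view: candidates shaped like the tray are two red ones (155,275 and 348,133), two yellow ones (252,110 and 237,350), and the white one (275,220) in the wooden station. The white one between the rails fits the description. The glass is at (312,237), the bottle at (325,185) and the shaker at (285,137). Next is an enlarged crop to confirm.

```bash
python3 - <<'E'
import cv2,numpy as np
a=cv2.imread('pics/scene0.png')[145:275,220:345]; b=cv2.imread('pics/side0.png')[145:275,180:305]
b=b[:, :]
f=lambda i:cv2.resize(i,None,fx=3.2,fy=3.2*1.3,interpolation=cv2.INTER_CUBIC)
f=lambda i:cv2.resize(i,None,fx=3.2,fy=3.2,interpolation=cv2.INTER_CUBIC)
cv2.imwrite('pics/crop0.png',np.hstack([f(a),f(b)]))
E
```

```text
(no output)
```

View pics/crop0.png

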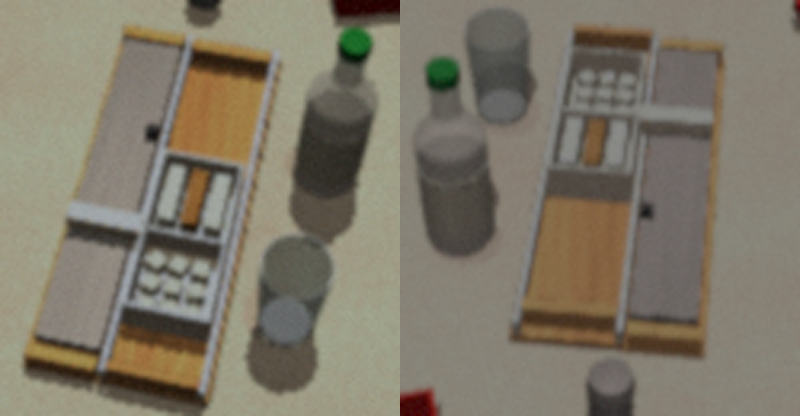

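The crop confirms the white tray with sugar cubes and sachets. Its wing is at scene crop (105,217), the dark tooth at (153,131) ahead of it, and the end stop at the top. Next I cast these pixels to get the station pose.

```bash
cat > h.py <<'E'
import numpy as np
from plant import manip
np.set_printoptions(precision=2,suppress=True)
C={n:manip.get_calibration(n) for n in('scene','side','wrist')}
def cast(n,uv,z):
    c=C[n];E=c['extrinsics'];R,t=E[:3,:3],E[:3,3]
    d=R.T@np.linalg.inv(c['mtx'])@np.array([*uv,1.]);o=-R.T@t
    return o+d*(z-o[2])/d[2]
def castw(uv,z,pos,rot):
    c=C['wrist'];K=c['mtx'];M=c['mount']
    p=np.array([(uv[0]-K[0,2])/K[0,0],(uv[1]-K[1,2])/K[1,1]]);r=np.linalg.norm(p)
    d=np.array([*(p/max(r,1e-9)*np.sin(r)),np.cos(r)])
    o=pos+rot@M[:3,3];d=rot@M[:3,:3]@d
    return o+d*(z-o[2])/d[2]
E
python3 - <<'E'
from h import *
def P(v,u,off,z): return cast(v,(u[0]/3.2+off,u[1]/3.2+145),z)
pts={'tooth':((153,131),(246,209),42),'plate+y out':((127,40),(317,52),30),'plate-y out':((37,343),(299,322),30),
'wing outer top rear':((67,219),(312,120),54),'railL +y':((188,42),(254,40),30),'railL -y':((101,378),(219,330),30),'railR +y':((276,60),(172,45),30),'railR -y':((208,398),(115,325),30)}
for k,(a,b,z) in pts.items(): print(k,P('scene',a,220,z),P('side',b,180,z))
for n,uv in {'shaker':(285,147),'bottle':(322,204),'glass':(309,250)}.items(): print(n,cast('scene',uv,0))
E
```

```text
tooth [498.62  39.94  42.  ] [489.68  46.99  42.  ]
plate+y out [405.02 125.73  30.  ] [ 529.95 -193.5    30.  ]
plate-y out [ 542.14 -200.33   30.  ] [394.18 131.84  30.  ]
wing outer top rear [495.71 -93.98  54.  ] [481.81 -76.31  54.  ]
railL +y [458.47 160.51  30.  ] [ 596.22 -178.78   30.  ]
railL -y [ 608.07 -193.83   30.  ] [450.92 172.15  30.  ]
railR +y [545.78 193.5   30.  ] [ 667.8  -130.41   30.  ]
railR -y [ 694.   -154.74   30.  ] [532.01 209.82  30.  ]
shaker [435.31 235.31   0.  ]
bottle [661.61 106.77   0.  ]
glass [711.94 -52.6    0.  ]
```

Request:
arm_command:
  steps: "0.1 -0.08 0 0; 0.25 -0.2 0 -0.02; 0.4 -0.32 0 -0.05; 0.55 -0.45 0 -0.05; 0.7 -0.57 0 -0.05; 0.85 -0.69 0 -0.05; 1 -0.81 0 -0.05; 1 -0.81 0 -0.05"
  grip: 0
  force: 20

```text
time: 0.82
eef_pos: [315.5, -419.5, 227.1]
ee_rot: [[0.919, 0.395, 0.002], [0.395, -0.919, 0.003], [0.003, -0.002, -1.0]]
contact_force: [1.2, 0.3, 0.8]
width: 0.468
grip_force: 0.0
```

Request:
arm_command:
  steps: "0.12 -0.07 0 0; 0.29 -0.17 0 0; 0.46 -0.26 0 0; 0.63 -0.36 0 0; 0.8 -0.46 0 0; 1 -0.57 0 0; 1 -0.57 0 0"

```text
time: 1.4
eef_pos: [455.1, -237.0, 227.5]
ee_rot: [[0.919, 0.395, 0.004], [0.395, -0.919, 0.003], [0.005, -0.001, -1.0]]
contact_force: [1.0, 1.1, 0.1]
width: 0.01
grip_force: 0.0
```

Request:
arm_command:
  steps: "0.12 -0.07 0 0; 0.29 -0.17 0 0; 0.45 -0.26 0 0; 0.57 -0.33 0 0; 0.57 -0.33 0 0; 0.57 -0.33 0 0"

```text
time: 1.9
eef_pos: [530.6, -138.3, 226.5]
ee_rot: [[0.921, 0.389, -0.0], [0.389, -0.921, 0.001], [0.0, -0.001, -1.0]]
contact_force: [-0.7, -0.1, -0.5]
width: 0.006
grip_force: 0.0
```

```bash
python3 - <<'E'
from h import *
import cv2
s=manip.observe(); print(s['time'],s['eef_pos'],s['ee_rot'],s['contact_force'],s['width'])
np.savez('w1.npz',p=s['eef_pos'],r=s['ee_rot'])
im=manip.capture('wrist'); cv2.imwrite('pics/w1.png',im[:,:,::-1])
E
```

```text
1.9 [ 530.57 -138.27  226.52] [[ 0.92  0.39 -0.  ]
 [ 0.39 -0.92  0.  ]
 [ 0.   -0.   -1.  ]] [-0.71 -0.07 -0.53] 0.005724982785688895
```

View pics/w1.png

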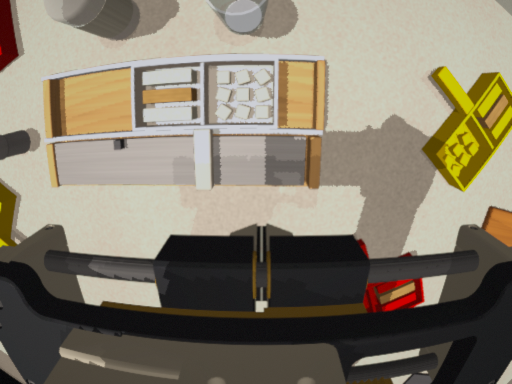

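Wrist view: the station runs left (+y, end stop) to right. The tooth is at (119,143), the wing spans columns 194–212 and rows 128–188, the pedal plate spans columns 53–308, and the outer edge is at row 186. The closed fingers are at (262,235).

```bash
python3 - <<'E'
from h import *
d=np.load('w1.npz');p,r=d['p'],d['r']
g=lambda uv,z:castw(uv,z,p,r)[:2]
T=g((119,143),42);A=g((54,186),30);B=g((307,185),30);R1=g((47,139),30);R2=g((324,131),30)
W1=g((212,187),54);W2=g((211,131),54);F=g((195,187),54)
for a,b in((A,B),(R1,R2)):
    v=a-b; print('yaw',np.degrees(np.arctan2(-v[0],v[1])),np.linalg.norm(v))
print('T',T,'A',A,'B',B,'R',R1,R2)
yaw=np.radians(22.7);X=np.array([np.cos(yaw),np.sin(yaw)]);Y=np.array([-X[1],X[0]])
for n,q,l in(('T',T,(-57,35)),('A',A,(-112,150)),('B',B,(-112,-200))): print(n,'origin',q-l[0]*X-l[1]*Y)
O=np.mean([q-l[0]*X-l[1]*Y for q,l in((T,(-57,35)),(A,(-112,150)),(B,(-112,-200)))],0)
print(O)
for q in(W1,W2,F,p[:2],R1,R2): print((q-O)@X,(q-O)@Y)
E
```

```text
yaw 22.918620915755664 364.0537040524349
yaw 22.487556428469244 384.14673454680815
T [496.25  39.54] A [392.07 136.38] B [ 533.84 -198.93] R [456.36 165.16] [ 603.29 -189.78]
T origin [562.34  29.25]
A origin [553.28  41.22]
B origin [559.98  28.8 ]
[558.53  33.09]
-108.56069654149758 -90.33173028085173
-43.562503515665775 -91.29187017481131
-108.59971028924778 -69.98005552459257
-91.92975676687439 -147.29416535887353
-43.293634828491534 161.26718025224883
-44.71798611539366 -222.87691365834013
```

Request:
arm_command:
  steps: "0.01 0 0.1 0; 0.03 0 0.26 0; 0.03 0 0.43 0; 0.03 0 0.6 0; 0.03 0 0.75 0; 0.03 0 0.85 0; 0.03 0 0.9 0; 0.03 0 0.93 0; 0.03 0 0.93 0"

```text
time: 2.7
eef_pos: [534.6, -139.0, 40.1]
ee_rot: [[0.924, 0.383, -0.001], [0.383, -0.924, -0.0], [-0.001, -0.001, -1.0]]
contact_force: [-0.9, 0.3, 0.4]
width: 0.006
grip_force: 0.0
```

Request:
arm_command:
  steps: "0 0 0.02 0; 0 0 0.04 0; 0 0 0.06 0; 0 0 0.08 0; 0 0 0.1 0; 0 0 0.1 0"

```text
time: 3.2
eef_pos: [536.6, -138.4, 21.2]
ee_rot: [[0.923, 0.385, 0.002], [0.385, -0.923, -0.001], [0.002, 0.002, -1.0]]
contact_force: [-1.0, -0.7, 6.8]
width: 0.004
grip_force: 3.4
```

Request:
arm_command:
  steps: "0 0 0.01 0; 0 0 0.02 0; 0 0 0.02 0; 0 0 0.02 0"

```text
time: 3.53
eef_pos: [536.6, -138.4, 17.8]
ee_rot: [[0.923, 0.385, 0.002], [0.385, -0.923, -0.001], [0.001, 0.002, -1.0]]
contact_force: [-0.9, -1.6, 8.6]
width: 0.005
grip_force: 4.1
```

Request:
arm_command:
  steps: "0 -0.02 0 0; 0 -0.04 0 0; 0 -0.06 0 0; 0 -0.08 0 0; 0 -0.1 0 0; 0 -0.12 0 0; 0 -0.14 0 0; 0 -0.15 0 0; 0 -0.15 0 0"

```text
time: 4.28
eef_pos: [526.5, -112.2, 18.4]
ee_rot: [[0.923, 0.384, 0.005], [0.384, -0.923, -0.003], [0.003, 0.005, -1.0]]
contact_force: [1.6, -4.0, 7.1]
width: 0.002
grip_force: 3.9
```

Request:
arm_command:
  steps: "0 -0.02 0 0; 0 -0.04 0.003 0; 0 -0.06 0.005 0; 0 -0.08 0.005 0; 0 -0.1 0.005 0; 0 -0.12 0.005 0; 0 -0.14 0.005 0; 0 -0.16 0.005 0; 0 -0.18 0.005 0; 0 -0.2 0.005 0; 0 -0.2 0.005 0"

```text
time: 5.2
eef_pos: [511.5, -76.2, 17.5]
ee_rot: [[0.924, 0.383, 0.005], [0.383, -0.924, -0.004], [0.003, 0.006, -1.0]]
contact_force: [2.1, -5.8, 8.4]
width: 0.005
grip_force: 5.4
```

```bash
python3 - <<'E'
from h import *
import cv2
s=manip.observe(); print(s['time'],s['eef_pos'],s['contact_force'])
a=manip.capture('scene')[145:275,220:345,::-1];b=manip.capture('side')[145:275,180:305,::-1]
f=lambda i:cv2.resize(i,None,fx=3.2,fy=3.2,interpolation=cv2.INTER_CUBIC)
cv2.imwrite('pics/c2.png',np.hstack([f(a),f(b)]))
E
```

```text
5.2 [511.54 -76.24  17.49] [ 2.11 -5.77  8.43]
```

View pics/c2.png

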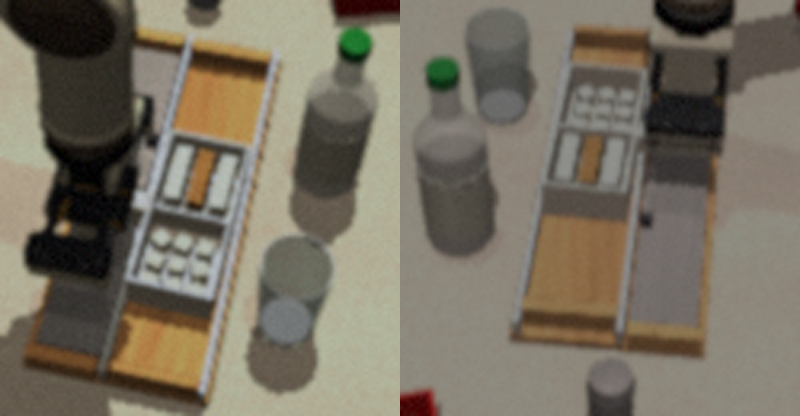

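The tray has moved with the finger: its rear edge in the scene crop went from row 323 to about 305. Pedal travel is about 12 mm, so I keep pushing.

Request:
arm_command:
  steps: "0 -0.02 0 0; 0 -0.05 0 0; 0 -0.08 0 0; 0 -0.11 0 0; 0 -0.14 0 0; 0 -0.17 0 0; 0 -0.2 0 0; 0 -0.23 0 0; 0 -0.26 0 0; 0 -0.29 0 0; 0 -0.32 0 0; 0 -0.34 0 0"

```text
time: 6.3
eef_pos: [485.8, -13.9, 17.4]
ee_rot: [[0.924, 0.382, 0.006], [0.382, -0.924, -0.004], [0.004, 0.006, -1.0]]
contact_force: [3.6, -10.0, 9.0]
width: 0.005
grip_force: 6.4
```

Request:
arm_command:
  steps: "0 -0.02 0 0; 0 -0.04 0 0; 0 -0.06 0 0; 0 -0.08 0 0; 0 -0.1 0 0; 0 -0.12 0 0; 0 -0.14 0 0; 0 -0.16 0 0; 0 -0.16 0 0"

```text
time: 7.05
eef_pos: [473.3, 16.3, 17.4]
ee_rot: [[0.924, 0.383, 0.005], [0.383, -0.924, -0.004], [0.004, 0.006, -1.0]]
contact_force: [3.2, -7.3, 9.7]
width: 0.002
grip_force: 6.0
```

Request:
arm_command:
  steps: "0 -0.01 0 0; 0 -0.02 0 0; 0 -0.03 0 0; 0 -0.04 0 0; 0 -0.05 0 0; 0 -0.06 0 0; 0 -0.06 0 0"

```text
time: 7.63
eef_pos: [469.0, 26.8, 17.4]
ee_rot: [[0.924, 0.382, 0.006], [0.382, -0.924, -0.004], [0.004, 0.006, -1.0]]
contact_force: [3.3, -8.9, 10.0]
width: 0.006
grip_force: 6.3
```

Request:
arm_command:
  steps: "0 -0.01 0 0; 0 -0.02 0 0; 0 -0.03 0 0; 0 -0.03 0 0"

```text
time: 7.97
eef_pos: [467.2, 30.9, 17.4]
ee_rot: [[0.925, 0.381, 0.006], [0.381, -0.925, -0.006], [0.003, 0.007, -1.0]]
contact_force: [4.8, -12.4, 10.2]
width: 0.006
grip_force: 9.9
```

Request:
arm_command:
  steps: "0 -0.01 0 0; 0 -0.02 0 0; 0 -0.02 0 0"

```text
time: 8.22
eef_pos: [467.2, 31.0, 17.6]
ee_rot: [[0.926, 0.378, 0.007], [0.378, -0.926, -0.009], [0.003, 0.011, -1.0]]
contact_force: [8.7, -21.6, 7.4]
width: 0.008
grip_force: 13.9
```

The force rose with no further motion, so the tray is home against the stop. I back off along the plate, then lift.

Request:
arm_command:
  steps: "0 0.02 0 0; 0 0.05 0 0; 0 0.08 0 0; 0 0.11 0 0; 0 0.14 0 0; 0 0.15 0 0; 0 0.15 0 0"

```text
time: 8.8
eef_pos: [474.3, 13.5, 16.6]
ee_rot: [[0.923, 0.386, 0.002], [0.386, -0.923, 0.002], [0.003, -0.001, -1.0]]
contact_force: [-1.3, 3.1, 9.4]
width: 0.001
grip_force: 4.3
```

Request:
arm_command:
  steps: "0 0 -0.02 0; 0 0 -0.04 0; 0 0 -0.06 0; 0 0 -0.1 0; 0 0 -0.2 0; 0 0 -0.35 0; 0 0 -0.5 0; 0 0 -0.65 0; 0 0 -0.8 0; 0 0 -0.8 0"

```text
time: 9.63
eef_pos: [476.4, 11.8, 181.0]
ee_rot: [[0.923, 0.385, 0.008], [0.385, -0.923, -0.002], [0.007, 0.005, -1.0]]
contact_force: [0.7, 0.5, 0.5]
width: 0.007
grip_force: 0.0
```

Request:
arm_command:
  steps: "0 0.1 0 0; 0 0.25 0 0; 0 0.4 0 0; 0 0.55 0 0; 0 0.7 0 0; 0 0.8 0 0; 0 0.8 0 0"

```text
time: 10.22
eef_pos: [535.0, -142.2, 175.0]
ee_rot: [[0.926, 0.378, -0.0], [0.378, -0.926, -0.002], [-0.001, 0.002, -1.0]]
contact_force: [-0.3, -0.8, -0.2]
width: 0.004
grip_force: 0.0
```

```bash
python3 - <<'E'
from h import *
import cv2
s=manip.observe(); print(s['time'],s['eef_pos'],s['contact_force'])
a=manip.capture('scene')[145:275,220:345,::-1];b=manip.capture('side')[145:275,180:305,::-1]
f=lambda i:cv2.resize(i,None,fx=3.2,fy=3.2,interpolation=cv2.INTER_CUBIC)
cv2.imwrite('pics/c3.png',np.hstack([f(a),f(b)]))
E
```

```text
10.2167 [ 535.04 -142.21  175.04] [-0.32 -0.8  -0.18]
```

View pics/c3.png

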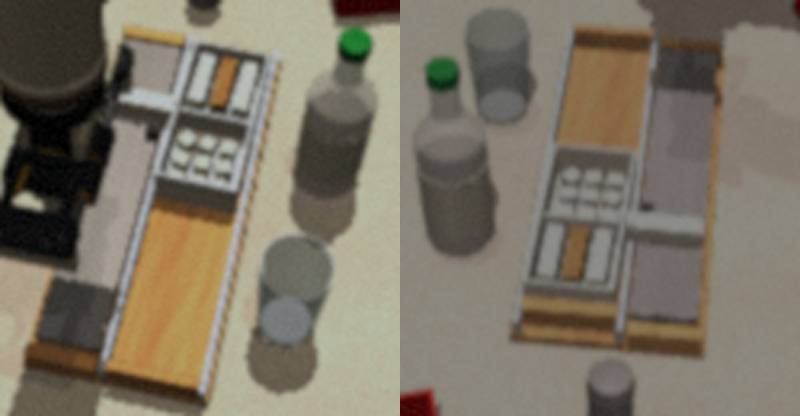

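The tooth (scene crop (152,131)) is behind the wing (145,100), the pedal is up and the bystanders have not moved. I check the tray's y by casting the wing and tray edges.

```bash
python3 - <<'E'
from h import *
yaw=np.radians(22.7);X=np.array([np.cos(yaw),np.sin(yaw)]);Y=np.array([-X[1],X[0]]);O=np.array([560,33])
def P(v,u,z):
    q=cast(v,(u[0]/3.2+(220 if v=='scene' else 180),u[1]/3.2+145),z)[:2]-O; return np.round([q@X,q@Y],1)
for n,v,u,z in [('tooth','scene',(153,131),42),('tooth','side',(246,209),42),('wing mid before','scene',(105,214),54),('wing mid after','scene',(147,98),54),
 ('wing mid before','side',(276,117),54),('wing mid after','side',(266,219),54),('tray front top','scene',(228,52),54),('tray front top','side',(172,290),54),
 ('tray rear top','scene',(200,190),54),('tray rear top','side',(198,152),54),('stop inner top edge','scene before',(228,62),38),('stop inner top','side',(171,302),38),('stop outer top','side',(168,322),38)]:
    print(n,v,P(v.split()[0],u,z))
E
```

```text
tooth scene [-54.   30.1]
tooth side [-59.5  40. ]
wing mid before scene [-75.4 -79.3]
wing mid after scene [-66.6  59.3]
wing mid before side [-79.4 -71.2]
wing mid after side [-78.9  61. ]
tray front top scene [  0.7 133.9]
tray front top side [ -4.4 150.1]
tray rear top scene [  5.2 -34. ]
tray rear top side [ -9.3 -16.4]
stop inner top edge scene before [  1.7 133.8]
stop inner top side [ -3.3 150.6]
stop outer top side [ -3.3 172.3]
```

The tray front and the stop face agree to within 1 mm in both views, and the wing is at about 60 mm. I hand the job in.

```bash
python3 -c "
from plant import manip
print(manip.job_done())"
```

```text
the job is handed in; nothing more can be done
None
```

The sugar tray is home against the end stop with the pedal up and its tooth behind the wing, the bystanders look unmoved, the arm is clear, and the job is handed in; no verdict was returned.

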